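Lay out the display-frame connectors on their outlined pads

ROBOT

A 6-joint arm with a two-finger parallel gripper is mounted at the origin on the work surface. World frame = base frame: x ahead of the robot, y to its left, z up, the work surface at z = 0. Lengths are in m, angles in degrees, forces in N, time in s.
With the tool pointing down it reaches from about 0.375 to 0.9 m from the base axis. Payload 3.1 kg.
Tool frame: the origin (TCP) lies on the centre line of the jaws, within the pads' length; the fingertips stand 22 mm ahead of it and the grasp point (between the pads) lies 3 mm ahead of it; y points along the fingers, z is the direction in which the jaws open and shut, and the axes are right-handed (so a half turn about y gives the same grasp; the last joint's range is limited). The gripper opens to 87 mm and grips with 3 to 60 N. Pads are 19 mm wide; open, the fingers measure 117 mm over their backs; the gripper's body (75 mm by 190 mm) begins 51 mm behind the grasp point.
Start: joints at [65.518, 30.224, 82.088, -0, 67.689, -10.227], TCP at [0.154, 0.606, 0.245] pointing down, gripper open.
Joint ranges: [-176.69, 176.69], [-43.24, 126.21], [12.49, 139.97], [-82, 262], [0, 151.66], [-163.58, 163.58]. Speed limits (degrees/s): [159.86, 159.86, 180, 180, 180, 180].

INTERFACE

Orientations are given as a 3x3 rotation matrix whose columns are the frame's x, y, z axes.
In Python, from rig import bot gives the robot as it stands.
- The arm moves only by the tool jog_arm, never from a script. Its argument "motion" is one flat list of numbers, 6 for each row, row after row: the shift along the tool's x, y, z in mm, then the turn, a rotation vector about the tool's x, y, z in degrees. A call has 1 to 20 rows; each row is the pose to reach, as a shift and turn from the pose commanded when the call began, along the tool's axes at that moment; what a row does not reach only later rows make up. A row lasts 1/8 s, in which the tool goes at most 62.5 mm and 10.7 degrees, less where a joint would pass 70% of its speed; a pose out of reach is approached as far as the arm can. A call with a gripper value outside its range is refused whole. "gripper" is the opening, from 0 (shut) to 1 (fully open), set as the call begins (left out, the last holds). The fingers move at their own pace and stop on an object; the grip force is fixed at half the most. Time passes only in rows, so rows that repeat a pose let the fingers close. It gives the time, the measured TCP pose, the force and the opening at its end, in the units of the state.
- bot.read_state(): the state, without advancing time (a new reading comes with each control period).
- bot.capture(name): name is "side" or "top"; returns (picture, depth): 480x640x3 uint8, red, green, blue; 480x640 float32, m along the optical axis (not along the pixel's ray), 0 where there is no reading.
- bot.get_calibration(name): a dict with "mtx" (3x3 intrinsics, pixels), "k1" (the pictures are not rectified: a ray, as slopes to the right and down, at radius r is drawn at 1 + k1 r^2 times it, then the intrinsics apply), "pose" (4x4, takes a point from camera to world coordinates). Camera axes: x right, y up, looking along -z (the intrinsics and any distortion apply to the point x, -y, -z); pixel columns grow to the right and rows downward; lengths in m; the calibration is good to about 2 mm. A picture is of the moment at which its call begins. get_calibration takes no time and is no camera call.
- bot.hand_in(): hands the job in, once; it reports no verdict.
The state is a dict: "time_s": time; "joint_positions": joint angles; "qvel": joint speeds; "tau": joint torques, N m; "position": TCP position; "tcp_rot": TCP orientation; "force": force on the tool from outside, world axes, zero at the start; "moment": the same for the moment, N m; "opening": opening from 0.0 (shut) to 1.0 (fully open).
Only numpy, scipy, OpenCV 4.12 (cv2) and the standard library are available. Lean on these libraries where they do the work, as an engineer would, in place of code of your own. Each camera call takes 0.05 s, during which the arm holds its last target.

TASK

Lay out the connector kit for a display frame: put each of the four black connectors (straight, corner, tee and cross) flat on the cardboard pad that shows its outline, same side up as it lies now, turned to match and covering the outline squarely. Leave the roll of tape and the carton where they are.

Things in the scene. Friction and masses are not known exactly. Their poses are not given: they have to be found in the camera images.
- straight: Straight piece, a black plastic display-frame connector with small steel screw heads on top, made of bars 24 mm wide and 24 mm high, lying flat, loose, 50 to 140 g; one bar 80 mm long. Origin: centre of its underside; x runs along the bar, z up.
- corner: L-shaped corner piece, a black plastic display-frame connector with small steel screw heads on top, made of bars 24 mm wide and 24 mm high, lying flat, loose, 50 to 140 g; two legs at right angles. Origin: on the underside, where the legs' centre lines cross; one leg reaches to x = +54 mm, the other to y = +54 mm, the outer faces of the elbow lie at x = -12 and y = -12 mm; z up.
- tee: T-shaped piece, a black plastic display-frame connector with small steel screw heads on top, made of bars 24 mm wide and 24 mm high, lying flat, loose, 50 to 140 g; a cross-bar 80 mm long along x and a stem from its middle. Origin: on the underside at the middle of the cross-bar; the stem reaches to y = -52 mm; z up.
- cross: Plus-shaped piece, a black plastic display-frame connector with small steel screw heads on top, made of bars 24 mm wide and 24 mm high, lying flat, loose, 50 to 140 g; four equal arms, 80 mm tip to tip along x and along y. Origin: centre of its underside; z up.
- straight_pad: A fixed flat brown cardboard pad, 96 x 96 mm, 4 mm thick, with a pale, nearly white outline (the connector's shape, 3 mm larger all round, flat and flush, no recess or rim) of the straight connector, centred, along the pad's x (either way round). Origin: centre of the pad's underside, on the table; x and y parallel to its edges.
- corner_pad: A fixed flat brown cardboard pad, 96 x 96 mm, 4 mm thick, with a pale, nearly white outline (the connector's shape, 3 mm larger all round, flat and flush, no recess or rim) of the corner connector. Origin: centre of the pad's underside, on the table; axes parallel to its edges. On its outline the corner connector has its own origin at x = -21, y = -21 mm of the pad and its axes parallel to the pad's, same directions.
- tee_pad: A fixed flat brown cardboard pad, 96 x 96 mm, 4 mm thick, with a pale, nearly white outline (the connector's shape, 3 mm larger all round, flat and flush, no recess or rim) of the tee connector. Origin: centre of the pad's underside, on the table; axes parallel to its edges. On its outline the tee has its own origin at x = 0, y = +20 mm of the pad and its axes parallel to the pad's, same directions.
- cross_pad: A fixed flat brown cardboard pad, 96 x 96 mm, 4 mm thick, with a pale, nearly white outline (the connector's shape, 3 mm larger all round, flat and flush, no recess or rim) of the cross connector, centred, arms along the pad's x and y (any of the four ways round). Origin: centre of the pad's underside, on the table; axes parallel to its edges.
- tape_roll: Bystander, a roll of brown packing tape lying flat, 90 mm across, 45 mm high, open in the middle. Origin: centre of its underside.
- carton: Bystander, a closed cardboard carton of screws, 70 x 90 x 50 mm high (90 along its y). Origin: centre of its underside.
Not all that is in view belongs to the job. Leave any green look-alike of the corner_pad alone.

How it is judged (in metres and radians):
At the end, for the whole second after the job is handed in: Each connector rests flat and still on its own pad, same side up as at the start, on its outline to within 12 mm (corner and tee: 12 mm along each axis of the pad) and turned to match it within 12 degrees (the straight one either way round, the cross any of four ways) (height (world z) of straight between 0.001 and 0.008 m and angle between each of straight, corner, tee, cross's own z axis and vertical below 0.08 rad and linear speed of each of straight, corner, tee, cross below 0.01 m/s and angular speed of each of straight, corner, tee, cross below 0.1 rad/s and horizontal distance between straight and straight_pad below 0.012 m and angle between the x axis of straight and the x axis of straight_pad, either way round below 0.21 rad and height (world z) of corner between 0.001 and 0.008 m and x of corner in the frame of corner_pad between -0.033 and -0.009 m and y of corner in the frame of corner_pad between -0.033 and -0.009 m and angle between the x axis of corner and the x axis of corner_pad, either way round below 0.21 rad and height (world z) of tee between 0.001 and 0.008 m and x of tee in the frame of tee_pad between -0.012 and 0.012 m and y of tee in the frame of tee_pad between 0.008 and 0.032 m and angle between the x axis of tee and the x axis of tee_pad, either way round below 0.21 rad and height (world z) of cross between 0.001 and 0.008 m and horizontal distance between cross and cross_pad below 0.012 m and (angle between the x axis of cross and the x axis of cross_pad, either way round below 0.21 rad or angle between the x axis of cross and the y axis of cross_pad, either way round below 0.21 rad) and x of corner_pad in the frame of corner above 0 m and y of tee_pad in the frame of tee below 0 m); the robot touches nothing.
It fails at once if the tape roll is moved by more than 20 mm (distance of tape_roll from where it was at the start of the episode above 0.02 m).
It fails at once if the carton is moved by more than 20 mm (distance of carton from where it was at the start of the episode above 0.02 m).
It also fails if it takes over 96 s, if anything falls off the work surface, if the arm or the gripper's body presses on something with over 40 N, if the wrist force passes 120 N, or if a joint passes its speed limit or range.

## Working session

There is one attempt and no reset: what is moved stays moved. The work goes in short steps, Python scripts to look and compute and a tool call to move; the robot and the scene stay as the last step left them, time stands still between calls to the robot, and variables do not carry over. Pictures are saved under pics/ and viewed, and the job is handed in when it is done.

Besides the shell and the picture viewer there is one more tool, called as name(argument=value, ...), one argument or row to a line, values as JSON. jog_arm: Moves the arm, as the interface text tells. Its arguments: {"type":"object","properties":{"motion":{"type":"array","items":{"type":"number"}},"gripper":{"type":"number"}},"required":["motion"]}

```bash
ls; mkdir -p pics; python3 - <<'E'
from rig import bot
import cv2,numpy as np
s=bot.read_state()
for k,v in s.items(): print(k,np.round(v,4).tolist())
for n in("top","side"):
    p,d=bot.capture(n); cv2.imwrite(f"pics/{n}0.png",p[:,:,::-1]); np.save(f"pics/{n}0.npy",d)
    c=bot.get_calibration(n); print(n,{k:np.round(v,4).tolist() for k,v in c.items()})
E
```

```text
pics
time_s 0.0
joint_positions [65.5206, 30.2776, 82.1548, -0.0021, 67.6884, -10.227]
qvel [0.0738, 0.0703, -0.0118, 0.0451, -0.0959, 0.0969]
tau [0.0, -44.0043, -17.659, 0.0634, 0.0583, -0.0002]
position [0.1536, 0.6051, 0.2436]
tcp_rot [[0.9692, -0.0008, 0.2462], [-0.2462, -0.0019, 0.9692], [-0.0003, -1.0, -0.0021]]
force [0.2019, 0.3483, -0.8197]
moment [0.0118, -0.0143, 0.0492]
opening 1.0001
top {'mtx': [[451.5255, 0.0, 319.0916], [0.0, 451.5255, 243.4602], [0.0, 0.0, 1.0]], 'k1': -0.0339, 'pose': [[0.0081, 0.9944, -0.105, 0.5076], [-0.9996, 0.0109, 0.0262, -0.0016], [0.0272, 0.1047, 0.9941, 0.8684], [0.0, 0.0, 0.0, 1.0]]}
side {'mtx': [[484.828, 0.0, 318.3702], [0.0, 484.828, 236.3097], [0.0, 0.0, 1.0]], 'k1': -0.1295, 'pose': [[0.8514, 0.3534, -0.3877, 0.1725], [-0.5245, 0.5607, -0.6408, -0.7261], [-0.0091, 0.7488, 0.6627, 0.7614], [0.0, 0.0, 0.0, 1.0]]}
```

View pics/top0.png

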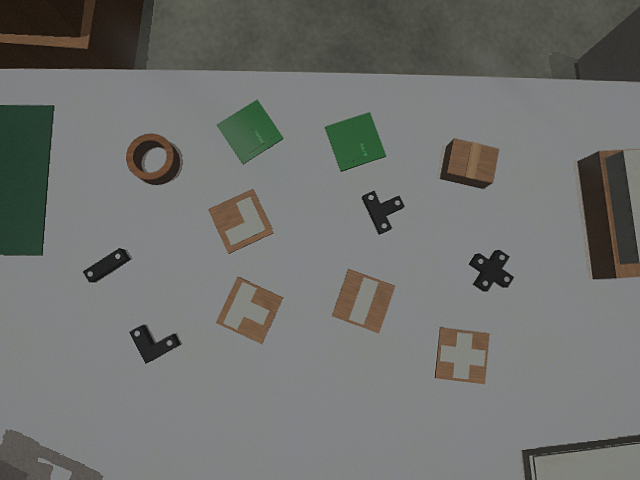

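View pics/side0.png

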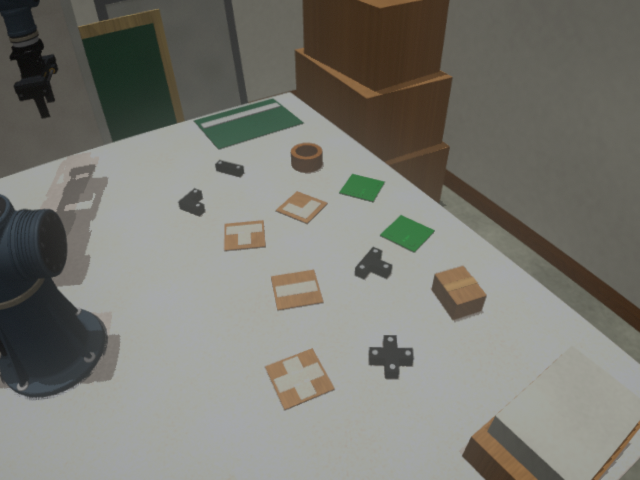

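```bash
cat > h.py <<'E'
from rig import bot
import cv2,numpy as np
def rays(cam,uv):
    c=bot.get_calibration(cam); uv=np.asarray(uv,float).reshape(-1,1,2)
    n=cv2.undistortPoints(uv,c["mtx"],np.array([c["k1"],0,0,0,0.]),None,None,None,(3,100,1e-12)) if False else cv2.undistortPoints(uv,np.array(c["mtx"]),np.array([c["k1"],0,0,0.]))
    n=n.reshape(-1,2); P=np.array(c["pose"])
    d=np.c_[n[:,0],-n[:,1],-np.ones(len(n))]@P[:3,:3].T
    return P[:3,3],d      # d scaled so depth=1
def onz(cam,uv,z):
    o,d=rays(cam,uv); return o+d*((z-o[2])/d[:,2])[:,None]
def world(cam,D,mask):
    v,u=np.nonzero(mask); o,d=rays(cam,np.c_[u,v]); return np.c_[u,v],o+d*D[v,u][:,None]
def comps(mask,amin):
    n,l,s,c=cv2.connectedComponentsWithStats(mask.astype(np.uint8))
    return [(l==i,s[i],c[i]) for i in range(1,n) if s[i,4]>=amin]
def state():
    s=bot.read_state(); R=np.array(s["tcp_rot"]); return s,np.array(s["position"]),R,np.degrees(np.arctan2(R[1,2],R[0,2]))
E
python3 - <<'E'
from h import *
p=cv2.imread("pics/top0.png"); D=np.load("pics/top0.npy")
h,s,v=[x.astype(int) for x in cv2.split(cv2.cvtColor(p,cv2.COLOR_BGR2HSV))]
for (u,w) in [(150,345),(240,215),(255,210),(105,265),(363,300),(30,30),(200,400),(462,355)]: print((u,w),h[w,u],s[w,u],v[w,u],D[w,u])
blk=(v<60); 
for m,st,c in comps(blk,200):
    if st[4]>3000: continue
    uv,W=world("top",D,m); print("blk",st.tolist(),np.round(c),np.round(np.percentile(W[:,2],[5,25,50,75,95])*1000,1))
brn=(s>100)&(h<20)&(v>70)
for m,st,c in comps(brn,300): 
    uv,W=world("top",D,m); print("brn",st.tolist(),np.round(c),np.round(np.percentile(W[:,2],[5,50,95])*1000,1))
E
```

```text
(150, 345) 150 7 36 0.821637
(240, 215) 13 119 107 0.8743317
(255, 210) 55 11 137 0.87520605
(105, 265) 105 13 38 0.83592016
(363, 300) 36 19 133 0.86223066
(30, 30) 11 114 38 1.3092161
(200, 400) 105 8 134 0.8374289
(462, 355) 33 18 131 0.8569736
blk [0, 0, 86, 37, 2954] [42. 17.] [-412.1 -382.3 -342.8 -299.1 -255. ]
blk [574, 7, 66, 74, 2955] [614.  54.] [-701.1 -595.1 -518.1 -459.8 -416.1]
blk [0, 105, 54, 150, 1143] [ 18. 152.] [-1.7  0.3  1.3  2.3  3.8]
blk [133, 141, 31, 30, 334] [143. 151.] [ 6.1 15.4 25.6 34.7 41.5]
blk [440, 140, 51, 49, 507] [458. 173.] [ 5.1 15.3 26.1 36.7 45.8]
blk [142, 145, 38, 40, 359] [167. 171.] [ 2.1 10.5 21.1 30.5 39. ]
blk [606, 151, 33, 113, 2043] [622. 209.] [ 73.   82.8  94.8 107.8 116.8]
blk [578, 152, 38, 127, 2761] [596. 218.] [ 5.3 19.3 36.1 52.6 66.3]
blk [362, 191, 42, 44, 804] [381. 210.] [ 4.1 21.3 22.6 23.7 25.5]
blk [83, 248, 47, 34, 668] [106. 265.] [ 4.  19.5 21.9 23.  24.7]
blk [469, 250, 45, 41, 1001] [490. 270.] [ 4.7 20.5 22.6 23.9 25.3]
blk [130, 325, 51, 38, 845] [152. 344.] [ 6.4 20.8 22.3 23.2 24.9]
blk [522, 435, 118, 45, 970] [573. 449.] [ 0.5  7.2 14.9 23.1 31.3]
brn [0, 33, 90, 16, 894] [46. 40.] [-423.5 -419.2 -414.8]
brn [126, 134, 48, 46, 815] [149. 156.] [41.2 43.6 46. ]
brn [447, 139, 51, 44, 1444] [472. 160.] [46.9 49.3 51.8]
brn [602, 168, 38, 110, 765] [617. 240.] [67.2 69.4 71.7]
brn [209, 189, 64, 64, 1383] [237. 220.] [0.5 2.8 5.3]
brn [332, 269, 63, 64, 1578] [362. 301.] [0.3 2.9 5.4]
brn [217, 277, 66, 66, 1349] [253. 311.] [0.1 2.6 5. ]
brn [436, 328, 53, 56, 1187] [462. 355.] [0.5 2.9 5.5]
```

```bash
python3 - <<'E'
import cv2
p=cv2.imread("pics/top0.png")
cv2.imwrite("pics/crop0.png",cv2.resize(p[90:350,200:400],None,fx=3,fy=2.3*3/2.3)[:600*3][:780])
c=cv2.resize(p[95:350,195:400],(640,796)); c=cv2.resize(p[90:260,200:400],(800,680))[:600]; cv2.imwrite("pics/crop1.png",c)
E
```

```text
(no output)
```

View pics/crop1.png

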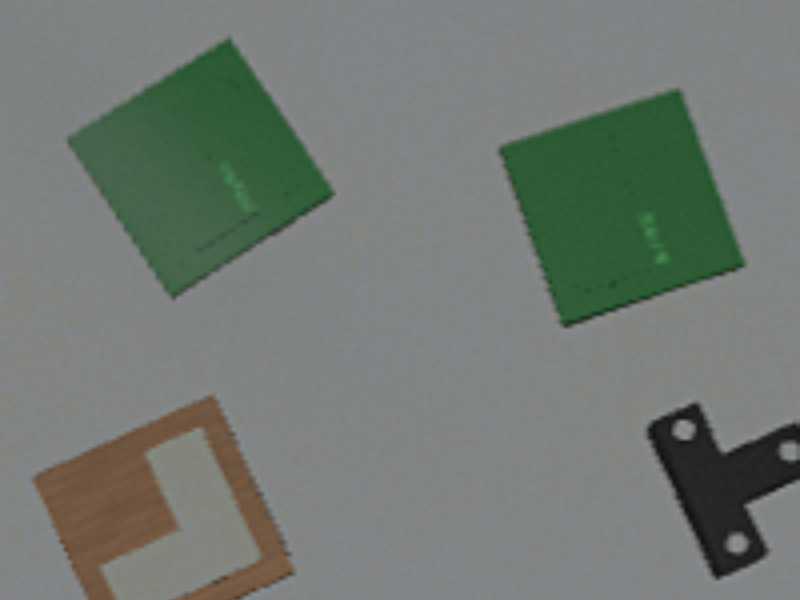

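Three squares could be the corner_pad: the brown one with a pale L at (240,221), and the plain green ones at (250,132) and (355,142). The enlarged crop shows that only the brown one carries the L outline, so that is the pad. Both greens are look-alikes to leave alone.

```bash
cat > meas.py <<'E'
from h import *
def rect(P):
    r=cv2.minAreaRect((P[:,:2]*1000).astype(np.float32)); return np.array(r[0]),np.array(r[1]),r[2]
def cont(m):
    c=max(cv2.findContours(m.astype(np.uint8),cv2.RETR_EXTERNAL,cv2.CHAIN_APPROX_NONE)[0],key=cv2.contourArea)
    f=np.zeros(m.shape,np.uint8); cv2.drawContours(f,[c],-1,1,-1)
    return c.reshape(-1,2),f>0
def fit(kind,m,z):
    """pose (x,y mm, deg) of connector origin/axes for mask m of its shape on plane z"""
    c,f=cont(m); P=onz("top",c,z); v,u=np.nonzero(f); A=onz("top",np.c_[u,v],z)[:,:2]*1000; cm=A.mean(0)
    ctr,sz,a=rect(P); ar=np.radians(a); ex=np.array([np.cos(ar),np.sin(ar)]); ey=np.array([-ex[1],ex[0]])
    if kind=="straight":
        th=a if sz[0]>sz[1] else a+90; o=ctr
    elif kind=="cross":
        th=(a+45)%90 if abs(sz.mean()-77)<20 and sz.mean()<(79.5 if z>.01 else 83) else a
        o=cm
    elif kind=="corner":
        d=cm-ctr                       # points to elbow (-,-)
        k=[(ex*sx*sz[0]/2+ey*sy*sz[1]/2) for sx in(1,-1) for sy in(1,-1)]
        e=max(k,key=lambda q:q@d); th=np.degrees(np.arctan2(-e[1],-e[0]))-45
        t=np.radians(th); o=ctr-21*np.array([np.cos(t)-np.sin(t),np.sin(t)+np.cos(t)])
    elif kind=="tee":
        d=cm-ctr; y=max([ex,-ex,ey,-ey],key=lambda q:q@d); th=np.degrees(np.arctan2(-y[0],y[1]))
        o=ctr+20*y
    return o,(th+180)%360-180,sz,cm
def run(p,D,pads=True,verbose=True):
    h,s,v=[x.astype(int) for x in cv2.split(cv2.cvtColor(p,cv2.COLOR_BGR2HSV))]
    out={}
    zmap=np.zeros(v.shape); 
    uv,W=world("top",D,np.ones(v.shape,bool)); zmap[uv[:,1],uv[:,0]]=W[:,2]
    def name(A): pass
    return h,s,v,zmap
E
python3 - <<'E'
from meas import *
p=cv2.imread("pics/top0.png"); D=np.load("pics/top0.npy")
h,s,v,z=run(p,D)
near={"straight":(106,265),"corner":(152,344),"tee":(381,210),"cross":(490,270)}
for k,(u,w) in near.items():
    m=np.zeros(v.shape,bool); sl=np.s_[w-38:w+39,u-38:u+39]
    m[sl]=(z>0.0165)[sl]&(z<0.035)[sl]
    m=max(comps(m,50),key=lambda t:t[1][4])[0]
    o,th,sz,cm=fit(k,m,0.024); print(k,np.round(o,1),round(th,1),np.round(sz,1),"cm",np.round(cm,1))
padn={"straight":(362,301),"corner":(240,221),"tee":(250,310),"cross":(462,355)}
for k,(u,w) in padn.items():
    b=(s>60)&(h<25)&(v>60); bm=[t[0] for t in comps(b,300) if abs(t[2]-np.array((u,w))).max()<12][0]
    c,f=cont(bm); ctr,sz,a=rect(onz("top",c,.004)); print(k,"pad rect",np.round(ctr,1),np.round(sz,1),round(a,1))
    pale=f&~b; m=max(comps(pale,50),key=lambda t:t[1][4])[0]
    o,th,sz,cm=fit(k,m,.004); print("   outline",np.round(o,1),round(th,1),np.round(sz,1),"cm",np.round(cm,1))
E
```

```text
straight [552.  375.6] 124.0 [26.7 81.6] cm [552.1 375.7]
corner [390.1 287. ] -60.5 [66.4 67.2] cm [408.  282.7]
tee [ 658.8 -133.4] 24.3 [80.3 63.6] cm [ 663.3 -143.2]
cross [ 549.2 -353.5] 56.3 [73.1 73.3] cm [ 549.2 -353.5]
straight pad rect [ 490.8 -109.1] [95.2 95.7] 70.5
   outline [ 490.3 -109.8] 160.5 [31.  86.6] cm [ 490.6 -109.6]
corner pad rect [641.7 127.9] [96.2 96. ] 25.8
   outline [631.8 100. ] 25.6 [72.8 72. ] cm [638.  117.8]
tee pad rect [471.4 106.8] [95.6 96. ] 66.0
   outline [479.5 125.2] -24.0 [70.6 86. ] cm [474.8 115.1]
cross pad rect [ 387.9 -298.3] [96.  95.6] 83.0
   outline [ 388.  -298.7] 82.7 [80.2 79.5] cm [ 388.  -298.7]
```

```bash
cat > plan.py <<'E'
from h import *
from scipy.spatial.transform import Rotation as Ro
import sys
def plan(x,y,z,phi):
    s,p,R,f=state(); t=np.radians(phi); c,n=np.cos(t),np.sin(t)
    T=np.array([[n,0,c],[-c,0,n],[0,-1,0]])
    d=R.T@(np.array([x,y,z])-p*1000); rv=np.degrees(Ro.from_matrix(R.T@T).as_rotvec())
    print("t",s["time_s"],"pos",np.round(p*1000,1),"phi",round(f,1),"-> shift",np.round(d,1),"turn",np.round(rv,1))
if __name__=="__main__":
    a=list(map(float,sys.argv[1:]))
    for i in range(0,len(a),4): plan(*a[i:i+4])
E
python3 plan.py 552 375.6 100 34  552 375.6 28 34
```

```text
t 0.1 pos [153.6 605.2 243.7] phi 75.7 -> shift [ 442.7  143.8 -124.2] turn [ 0.1 41.7  0. ]
t 0.1 pos [153.6 605.2 243.7] phi 75.7 -> shift [ 442.7  215.8 -124. ] turn [ 0.1 41.7  0. ]
```

jog_arm(
  motion=[443,143,-124,0,42,0,443,143,-124,0,42,0,443,143,-124,0,42,0,443,143,-124,0,42,0,443,143,-124,0,42,0,443,143,-124,0,42,0,443,143,-124,0,42,0,443,143,-124,0,42,0,443,143,-124,0,42,0,443,143,-124,0,42,0,443,143,-124,0,42,0,443,143,-124,0,42,0],
  gripper=0.5,
)

```text
time_s: 1.6
position: [0.5517, 0.3775, 0.1021]
tcp_rot: [[0.557, 0.0, 0.83], [-0.83, 0.0, 0.557], [-0.0, -1.0, 0.0]]
force: [0.2, 0.4, -0.2]
opening: 0.499
```

```bash
python3 plan.py 552 375.6 28 34
```

```text
t 1.6 pos [551.7 377.5 102.1] phi 33.9 -> shift [ 1.8 74.1 -0.9] turn [-0.  -0.1 -0. ]
```

jog_arm(
  motion=[2,50,-1,0,0,0,2,65,-1,0,0,0,2,74,-1,0,0,0,2,74,-1,0,0,0,2,74,-1,0,0,0],
)

```text
time_s: 2.22
position: [0.5539, 0.3748, 0.0288]
tcp_rot: [[0.556, 0.002, 0.831], [-0.831, 0.001, 0.556], [0.0, -1.0, 0.002]]
force: [1.1, -0.0, -0.7]
opening: 0.501
```

jog_arm(
  motion=[0,0,0,0,0,0,0,0,0,0,0,0,0,0,0,0,0,0,0,0,0,0,0,0,0,0,0,0,0,0],
  gripper=0,
)

```text
time_s: 2.85
position: [0.5532, 0.3744, 0.028]
tcp_rot: [[0.555, 0.001, 0.832], [-0.832, 0.0, 0.555], [0.0, -1.0, 0.001]]
force: [-0.9, 0.5, 3.5]
opening: 0.27
```

```bash
python3 plan.py 492 -110 120 70.5  492 -110 34 70.5
```

```text
t 2.85 pos [553.2 374.4  28. ] phi 33.7 -> shift [ 368.8  -92.2 -319.9] turn [ -0.  -36.8   0. ]
t 2.85 pos [553.2 374.4  28. ] phi 33.7 -> shift [ 368.8   -6.2 -320. ] turn [ -0.  -36.8   0. ]
```

jog_arm(
  motion=[0,-45,0,0,0,0,0,-92,0,0,0,0,45,-92,-40,0,-5,0,90,-92,-80,0,-10,0,135,-92,-120,0,-20,0,180,-92,-160,0,-30,0,225,-92,-200,0,-37,0,270,-92,-240,0,-37,0,315,-92,-280,0,-37,0,355,-92,-310,0,-37,0,369,-92,-320,0,-37,0,369,-92,-320,0,-37,0,369,-92,-320,0,-37,0],
)

```text
time_s: 4.47
position: [0.4914, -0.1088, 0.1194]
tcp_rot: [[0.944, -0.001, 0.329], [-0.329, 0.001, 0.944], [-0.001, -1.0, 0.001]]
force: [-0.6, 0.1, -0.0]
opening: 0.273
```

```bash
python3 plan.py 492 -110 33 70.5; python3 - <<'E'
from h import *
p,d=bot.capture("side"); cv2.imwrite("pics/side1.png",p[:,:,::-1])
E
```

```text
t 4.475 pos [ 491.4 -108.8  119.4] phi 70.8 -> shift [ 1.1 86.4 -1. ] turn [-0.   0.3 -0.1]
```

View pics/side1.png

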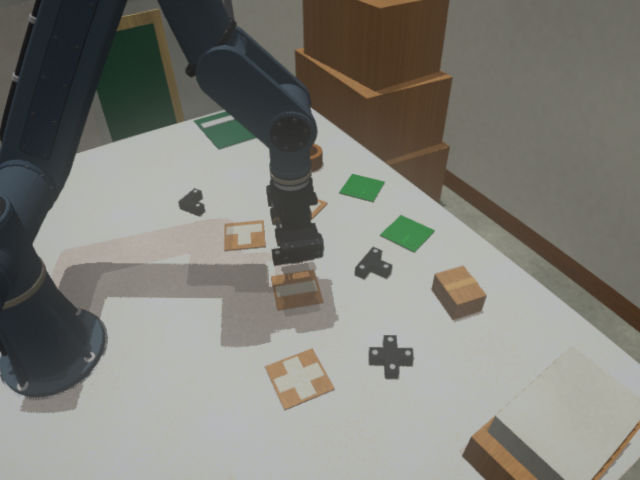

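The straight piece is in the jaws above its pad, around (297,265), with the outline below it at (297,288). Its old spot at (229,168) is empty.

jog_arm(
  motion=[1,50,-1,0,0,0,1,75,-1,0,0,0,1,83,-1,0,0,0,1,86,-1,0,0,0,1,86,-1,0,0,0,1,86,-1,0,0,0],
)

```text
time_s: 5.28
position: [0.4931, -0.1118, 0.0345]
tcp_rot: [[0.944, 0.002, 0.33], [-0.33, -0.001, 0.944], [0.002, -1.0, -0.0]]
force: [0.6, 0.5, 0.6]
opening: 0.273
```

jog_arm(
  motion=[0,0,0,0,0,0,0,0,0,0,0,0,0,0,0,0,0,0],
  gripper=0.5,
)

```text
time_s: 5.65
position: [0.4925, -0.1117, 0.0337]
tcp_rot: [[0.944, 0.0, 0.33], [-0.33, -0.0, 0.944], [0.0, -1.0, -0.0]]
force: [-0.3, -0.3, 0.5]
opening: 0.474
```

```bash
python3 - <<'E'
import numpy as np
c=np.array([549.2,-353.5]);t=np.radians(56.3);print(c+27*np.array([np.cos(t),np.sin(t)]))
c=np.array([388,-298.5]);t=np.radians(82.8);print(c+27*np.array([np.cos(t),np.sin(t)]))
E
python3 plan.py 564.2 -331 100 -33.7  564.2 -331 28 -33.7
```

```text
[ 564.18079954 -331.0372387 ]
[ 391.38399731 -271.71290306]
t 5.65 pos [ 492.5 -111.7   33.7] phi 70.7 -> shift [ 140.   -66.2 -183.4] turn [ -0.  104.4   0. ]
t 5.65 pos [ 492.5 -111.7   33.7] phi 70.7 -> shift [ 140.     5.8 -183.4] turn [ -0.  104.4   0. ]
```

jog_arm(
  motion=[0,-40,0,0,0,0,0,-76,0,0,0,0,15,-76,-20,0,10,0,30,-76,-40,0,20,0,45,-76,-60,0,30,0,60,-76,-80,0,40,0,75,-76,-100,0,50,0,90,-76,-120,0,60,0,105,-76,-140,0,70,0,120,-76,-160,0,80,0,130,-76,-175,0,90,0,140,-76,-183,0,100,0,140,-66,-183,0,104,0,140,-66,-183,0,104,0,140,-66,-183,0,104,0],
)

```text
time_s: 7.52
position: [0.5641, -0.3303, 0.0995]
tcp_rot: [[-0.547, -0.0, 0.837], [-0.837, 0.0, -0.547], [-0.0, -1.0, -0.001]]
force: [-0.7, -0.1, -0.5]
opening: 0.496
```

```bash
python3 plan.py 564.2 -331 28 -33.7
```

```text
t 7.525 pos [ 564.1 -330.3   99.5] phi -33.2 -> shift [ 0.6 71.5  0.5] turn [ 0.   0.5 -0. ]
```

jog_arm(
  motion=[0.5,45,0.5,0,0.5,0,0.5,63,0.5,0,0.5,0,0.5,71.5,0.5,0,0.5,0,0.5,71.5,0.5,0,0.5,0,0.5,71.5,0.5,0,0.5,0],
)

```text
time_s: 8.15
position: [0.5652, -0.3318, 0.0292]
tcp_rot: [[-0.555, 0.002, 0.832], [-0.832, -0.001, -0.555], [0.0, -1.0, 0.002]]
force: [0.8, -0.1, 0.2]
opening: 0.498
```

jog_arm(
  motion=[0,0,0,0,0,0,0,0,0,0,0,0,0,0,0,0,0,0,0,0,0,0,0,0,0,0,0,0,0,0],
  gripper=0,
)

```text
time_s: 8.78
position: [0.5646, -0.3313, 0.0285]
tcp_rot: [[-0.556, 0.0, 0.831], [-0.831, -0.0, -0.556], [0.0, -1.0, 0.0]]
force: [-0.6, 0.7, 3.0]
opening: 0.272
```

```bash
python3 plan.py 391.4 -271.7 120 -7.2
```

```text
t 8.775 pos [ 564.6 -331.3   28.5] phi -33.8 -> shift [  46.6  -91.6 -177.1] turn [ -0.  -26.6   0. ]
```

jog_arm(
  motion=[0,-45,0,0,0,0,0,-92,0,0,0,0,10,-92,-40,0,-7,0,20,-92,-80,0,-14,0,30,-92,-120,0,-21,0,40,-92,-155,0,-26.5,0,46.5,-92,-177,0,-26.5,0,46.5,-92,-177,0,-26.5,0,46.5,-92,-177,0,-26.5,0],
)

```text
time_s: 9.9
position: [0.3927, -0.2726, 0.1201]
tcp_rot: [[-0.127, 0.002, 0.992], [-0.992, -0.002, -0.127], [0.001, -1.0, 0.002]]
force: [1.2, 0.4, -1.7]
opening: 0.274
```

```bash
python3 plan.py 391.4 -271.7 33.5 -7.2
```

```text
t 9.9 pos [ 392.7 -272.6  120.1] phi -7.3 -> shift [-0.8 86.6 -1.5] turn [-0.1 -0.1  0.1]
```

jog_arm(
  motion=[-0.5,50,-1,0,0,0,-0.5,75,-1,0,0,0,-0.5,83,-1,0,0,0,-0.5,86.5,-1,0,0,0,-0.5,86.5,-1,0,0,0,-0.5,86.5,-1,0,0,0],
)

```text
time_s: 10.65
position: [0.391, -0.2714, 0.0344]
tcp_rot: [[-0.126, 0.001, 0.992], [-0.992, -0.001, -0.126], [0.001, -1.0, 0.002]]
force: [-0.2, -0.5, -1.2]
opening: 0.272
```

jog_arm(
  motion=[0,0,0,0,0,0,0,0,0,0,0,0,0,0,0,0,0,0],
  gripper=0.5,
)

```text
time_s: 11.02
position: [0.3906, -0.2711, 0.0338]
tcp_rot: [[-0.126, 0.0, 0.992], [-0.992, -0.0, -0.126], [0.0, -1.0, 0.0]]
force: [-0.7, -0.2, 0.4]
opening: 0.475
```

```bash
python3 - <<'E'
import numpy as np
def g(o,th,a,b):
    t=np.radians(th);c,s=np.cos(t),np.sin(t); print(np.round([o[0]+c*a-s*b,o[1]+s*a+c*b],1))
g((658.8,-133.4),24.3,0,-28); g((479.5,125.2),-24,0,-28)
g((390.1,287),-60.5,0,30); g((631.8,100),25.7,0,30)
E
python3 plan.py 670.3 -158.9 100 24.3
```

```text
[ 670.3 -158.9]
[468.1  99.6]
[416.2 301.8]
[618.8 127. ]
t 11.025 pos [ 390.6 -271.1   33.8] phi -7.3 -> shift [-146.6  -66.1  263.3] turn [ -0.  -31.6   0. ]
```

jog_arm(
  motion=[0,-40,0,0,0,0,0,-76,0,0,0,0,-20,-76,36,0,-5,0,-45,-76,80,0,-12,0,-70,-76,126,0,-20,0,-95,-76,170,0,-28,0,-120,-76,215,0,-31.5,0,-140,-76,250,0,-31.5,0,-146.5,-66,263,0,-31.5,0,-146.5,-66,263,0,-31.5,0,-146.5,-66,263,0,-31.5,0],
)

```text
time_s: 12.4
position: [0.6679, -0.1593, 0.0988]
tcp_rot: [[0.41, -0.003, 0.912], [-0.912, 0.001, 0.41], [-0.002, -1.0, -0.002]]
force: [-0.2, 0.0, 0.8]
opening: 0.503
```

```bash
python3 plan.py 670.3 -158.9 28 24.3
```

```text
t 12.4 pos [ 667.9 -159.3   98.8] phi 24.2 -> shift [ 0.8 70.8  2.5] turn [ 0.1 -0.1 -0.1]
```

jog_arm(
  motion=[0.5,45,1,0,0,0,0.5,62,1,0,0,0,0.5,70.5,1,0,0,0,0.5,70.5,1,0,0,0,0.5,70.5,1,0,0,0],
)

```text
time_s: 13.02
position: [0.6718, -0.1592, 0.0303]
tcp_rot: [[0.411, 0.002, 0.912], [-0.912, -0.001, 0.411], [0.002, -1.0, 0.001]]
force: [0.4, -0.2, 0.1]
opening: 0.499
```

jog_arm(
  motion=[0,0,0,0,0,0,0,0,0,0,0,0,0,0,0,0,0,0,0,0,0,0,0,0,0,0,0,0,0,0],
  gripper=0,
)

```text
time_s: 13.65
position: [0.6712, -0.1589, 0.0295]
tcp_rot: [[0.411, 0.0, 0.912], [-0.912, -0.0, 0.411], [0.0, -1.0, 0.0]]
force: [-0.6, 0.3, 3.3]
opening: 0.271
```

```bash
python3 plan.py 468.1 99.6 120 -24
```

```text
t 13.65 pos [ 671.2 -158.9   29.5] phi 24.2 -> shift [-319.1  -90.6  -79. ] turn [-0.  48.2  0. ]
```

jog_arm(
  motion=[0,-45,0,0,0,0,0,-91,0,0,0,0,-45,-91,-11,0,8,0,-95,-91,-24,0,17,0,-145,-91,-36,0,26,0,-195,-91,-48,0,35,0,-245,-91,-61,0,43,0,-290,-91,-72,0,48,0,-319,-91,-79,0,48,0,-319,-91,-79,0,48,0,-319,-91,-79,0,48,0,-319,-91,-79,0,48,0],
)

```text
time_s: 15.15
position: [0.4694, 0.0987, 0.1201]
tcp_rot: [[-0.404, 0.001, 0.915], [-0.915, -0.0, -0.404], [-0.0, -1.0, 0.001]]
force: [1.0, -0.6, -1.1]
opening: 0.272
```

```bash
python3 plan.py 468.1 99.6 34.5 -24
```

```text
t 15.15 pos [469.4  98.7 120.1] phi -23.8 -> shift [-0.2 85.6 -1.6] turn [-0.1  0.2 -0. ]
```

jog_arm(
  motion=[0,50,-1,0,0,0,0,75,-1,0,0,0,0,82,-1,0,0,0,0,85.5,-1,0,0,0,0,85.5,-1,0,0,0,0,85.5,-1,0,0,0],
)

```text
time_s: 15.9
position: [0.4677, 0.1, 0.0354]
tcp_rot: [[-0.403, 0.002, 0.915], [-0.915, -0.0, -0.403], [-0.001, -1.0, 0.002]]
force: [-0.2, 0.2, -0.7]
opening: 0.272
```

jog_arm(
  motion=[0,0,0,0,0,0,0,0,0,0,0,0,0,0,0,0,0,0],
  gripper=0.5,
)

```text
time_s: 16.27
position: [0.4672, 0.1, 0.0347]
tcp_rot: [[-0.403, 0.0, 0.915], [-0.915, -0.0, -0.403], [-0.0, -1.0, 0.0]]
force: [0.0, 0.5, 0.1]
opening: 0.472
```

```bash
python3 plan.py 416.2 301.8 100 -60.5
```

```text
t 16.275 pos [467.2 100.   34.7] phi -23.7 -> shift [-164.2  -65.3 -127.9] turn [-0.  36.8 -0. ]
```

jog_arm(
  motion=[0,-40,0,0,0,0,0,-76,0,0,0,0,-30,-76,-23,0,6,0,-65,-76,-50,0,14,0,-100,-76,-78,0,22,0,-135,-76,-105,0,31,0,-164,-76,-128,0,37,0,-164,-66,-128,0,37,0,-164,-66,-128,0,37,0,-164,-66,-128,0,37,0],
)

```text
time_s: 17.52
position: [0.4161, 0.3005, 0.1003]
tcp_rot: [[-0.873, -0.001, 0.488], [-0.488, -0.001, -0.873], [0.001, -1.0, 0.0]]
force: [-0.2, -0.6, 0.4]
opening: 0.497
```

```bash
python3 plan.py 416.2 301.8 28 -60.5
```

```text
t 17.525 pos [416.1 300.5 100.3] phi -60.8 -> shift [-0.8 72.3 -1.1] turn [-0.  -0.3  0.1]
```

jog_arm(
  motion=[0,45,-0.5,0,0,0,0,63,-0.5,0,0,0,0,72,-0.5,0,0,0,0,72,-0.5,0,0,0,0,72,-0.5,0,0,0],
)

```text
time_s: 18.15
position: [0.4164, 0.3021, 0.0293]
tcp_rot: [[-0.873, 0.001, 0.488], [-0.488, 0.001, -0.873], [-0.001, -1.0, 0.0]]
force: [-0.1, -0.1, -0.5]
opening: 0.502
```

jog_arm(
  motion=[0,0,0,0,0,0,0,0,0,0,0,0,0,0,0,0,0,0,0,0,0,0,0,0,0,0,0,0,0,0],
  gripper=0,
)

```text
time_s: 18.77
position: [0.4159, 0.3023, 0.029]
tcp_rot: [[-0.873, 0.001, 0.489], [-0.489, 0.0, -0.873], [-0.001, -1.0, -0.0]]
force: [-0.9, 0.7, 5.8]
opening: 0.272
```

```bash
python3 plan.py 618.8 127 120 25.7
```

```text
t 18.775 pos [415.9 302.3  29. ] phi -60.8 -> shift [-91.4 -91.  252.1] turn [ -0.  -86.5  -0. ]
```

jog_arm(
  motion=[0,-45,0,0,0,0,0,-91,0,0,0,0,-10,-91,28,0,-9,0,-20,-91,56,0,-18,0,-30,-91,84,0,-27,0,-40,-91,112,0,-36,0,-50,-91,140,0,-45,0,-60,-91,168,0,-54,0,-70,-91,196,0,-63,0,-80,-91,224,0,-72,0,-91.5,-91,252,0,-80,0,-91.5,-91,252,0,-86.5,0,-91.5,-91,252,0,-86.5,0,-91.5,-91,252,0,-86.5,0],
)

```text
time_s: 20.52
position: [0.6179, 0.1271, 0.119]
tcp_rot: [[0.433, -0.001, 0.901], [-0.901, -0.0, 0.433], [-0.001, -1.0, -0.001]]
force: [0.8, 0.1, -0.2]
opening: 0.269
```

```bash
python3 plan.py 618.8 127 34 25.7
```

```text
t 20.525 pos [617.9 127.1 119. ] phi 25.7 -> shift [ 0.5 85.   0.9] turn [ 0.1 -0.  -0. ]
```

jog_arm(
  motion=[0.5,50,0.5,0,0,0,0.5,75,0.5,0,0,0,0.5,82,0.5,0,0,0,0.5,85,0.5,0,0,0,0.5,85,0.5,0,0,0,0.5,85,0.5,0,0,0],
)

```text
time_s: 21.28
position: [0.6201, 0.1267, 0.0357]
tcp_rot: [[0.434, 0.002, 0.901], [-0.901, 0.0, 0.434], [0.001, -1.0, 0.002]]
force: [-0.6, -0.1, -0.3]
opening: 0.272
```

jog_arm(
  motion=[0,0,0,0,0,0,0,0,0,0,0,0,0,0,0,0,0,0],
  gripper=0.5,
)

```text
time_s: 21.65
position: [0.6194, 0.1266, 0.0348]
tcp_rot: [[0.434, 0.0, 0.901], [-0.901, 0.0, 0.434], [0.0, -1.0, 0.0]]
force: [0.7, 0.8, -0.1]
opening: 0.474
```

```bash
python3 plan.py 300 560 230 75
```

```text
t 21.65 pos [619.4 126.6  34.8] phi 25.7 -> shift [-529.1 -195.3  -99.5] turn [ -0.  -49.3   0. ]
```

Retreat upward and to the left, clear of the top view.

jog_arm(
  motion=[0,-40,0,0,0,0,0,-90,0,0,0,0,0,-140,0,0,0,0,-50,-180,-10,0,-5,0,-105,-195,-20,0,-10,0,-160,-195,-30,0,-15,0,-215,-195,-40,0,-20,0,-270,-195,-50,0,-25,0,-325,-195,-60,0,-30,0,-380,-195,-70,0,-35,0,-435,-195,-80,0,-40,0,-490,-195,-92,0,-45,0,-529,-195,-99,0,-49,0,-529,-195,-99,0,-49,0,-529,-195,-99,0,-49,0],
)

```text
time_s: 23.52
position: [0.3005, 0.5596, 0.2293]
tcp_rot: [[0.965, 0.0, 0.263], [-0.263, -0.001, 0.965], [0.0, -1.0, -0.001]]
force: [0.0, 0.2, -0.3]
opening: 0.5
```

```bash
python3 - <<'E'
from h import *
for n in("top","side"):
    p,d=bot.capture(n); cv2.imwrite(f"pics/{n}9.png",p[:,:,::-1]); np.save(f"pics/{n}9.npy",d)
E
cat > chk.py <<'E'
from meas import *
p=cv2.imread("pics/top9.png"); D=np.load("pics/top9.npy")
h,s,v,z=run(p,D)
tgt={"straight":(490.5,-109.5,160.5),"corner":(631.8,100,25.7),"tee":(479.5,125.2,-24),"cross":(388,-298.5,82.8)}
c=bot.get_calibration("top"); 
padn={"straight":(362,301),"corner":(240,221),"tee":(250,310),"cross":(462,355)}
for k,(u,w) in padn.items():
    m=np.zeros(v.shape,bool); sl=np.s_[w-42:w+43,u-42:u+43]
    m[sl]=(z>0.020)[sl]&(z<0.04)[sl]
    m=max(comps(m,50),key=lambda t:t[1][4])[0]
    o,th,sz,cm=fit(k,m,0.028); t=tgt[k]; a=np.radians(t[2]); d=o-np.array(t[:2])
    print(k,np.round(o,1),round(th,1),np.round(sz,1),"err in pad frame",np.round([d@[np.cos(a),np.sin(a)],d@[-np.sin(a),np.cos(a)]],1),"dang",round(th-t[2],1),"z med",np.round(np.median(z[m])*1000,1))
E
python3 chk.py
```

```text
straight [ 489.6 -111.4] 160.5 [24.7 79.9] err in pad frame [0.2 2. ] dang 0.0 z med 27.0
corner [633.5  96.7] 25.4 [67.2 66.2] err in pad frame [ 0.1 -3.7] dang -0.3 z med 26.7
tee [479.9 124.4] -23.4 [64.4 80.5] err in pad frame [ 0.7 -0.6] dang 0.6 z med 26.6
cross [ 389.1 -298.2] 82.5 [74.  72.5] err in pad frame [ 0.4 -1. ] dang -0.3 z med 26.9
```

View pics/top9.png

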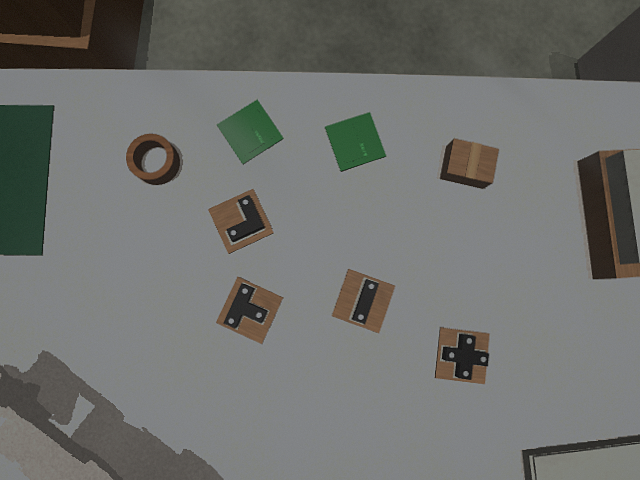

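View pics/side9.png

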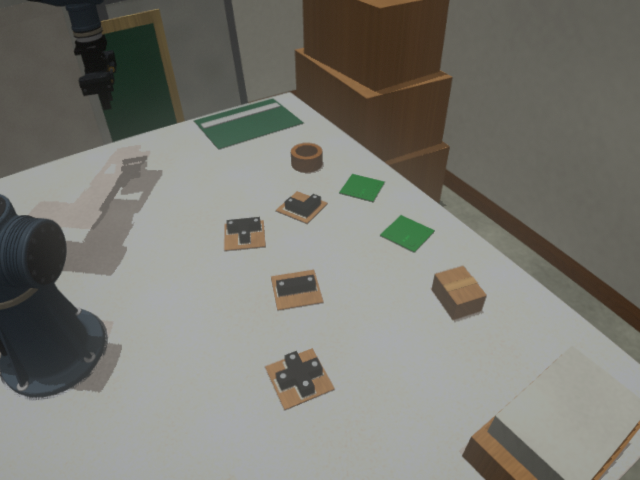

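The pictures show every connector inside its own outline: corner (242,220), tee (248,308), straight (367,300) and cross (466,356) in the top view. The tape roll at (153,159), the carton at (470,163) and both green squares are where they were. The largest offset is 3.7 mm against the 12 mm allowed, and the arm is clear.

```bash
python3 -c "
from rig import bot
print(bot.hand_in())"
```

```text
the job is handed in; nothing more can be done
None
```

All four connectors are lying flat on their own pads and the job is handed in; no verdict came back. I gripped each one across a bar and carried it over one at a time, finishing at about 24 s of the 96 s allowed.

Last checks, measured in the top camera against the outlines:

| Connector | Largest offset from outline | Turn error |
|---|---|---|
| straight | 2.0 mm | 0.0° |
| corner | 3.7 mm | 0.3° |
| tee | 0.7 mm | 0.6° |
| cross | 1.0 mm | 0.3° |

- **Height:** the tops read about 27 mm. That fits lying flat on a 4 mm pad, since this camera reads 1–2 mm low.
- **Bystanders:** the tape roll, the carton and the green look-alikes look unmoved by eye in both views; I did not measure their positions.
- **Arm:** it was parked clear of everything.
- **Failed checks:** none. The corner's 3.7 mm was the largest error; it is inside the 12 mm limit, so I left it.

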